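# Let the used cell into the lever-lid collecting bin

### The job

At the packing bench a used battery cell waits on the little ramp beside the lever-lid collecting bin. Press the bin's lever paddle down with the fingertips so that the linked lid lifts and the cell rolls in by itself, then let the paddle up slowly so that the lid settles shut without slamming, and move clear. Do not grasp anything, do not touch the cell or the lid with the robot, and leave the other things on the bench where they are.

Things in the scene. Friction and masses are not known exactly. Their poses are not given: they have to be found in the camera images.
- bin: Fixed grey open-topped bin, 160 (x) x 150 (y) mm, rim 120 mm above the bench, walls 4 mm. Origin: centre of its underside. Its -x side faces roughly to the robot and has the lever paddle, its +x rim the lid hinge, its -y side the ramp. With lever and ramp the unit reaches from the origin 190 mm in -x, 90 in +x, 97 in +y, 166 in -y.
- ramp (a point): Middle of the ramp's lower end, at the bin's -y rim, 122 mm above the bench; axes as the bin's. The steel ramp is 80 mm wide along x and reaches 89 mm out in -y, rising 10 degrees, with a 24 mm border on its three outer sides.
- paddle (a point): Centre of the top of the lever's black paddle, 40 (x) x 45 (y) x 12 mm, level when up: 170 mm from the bin's origin in the bin's -x, 91 mm above the bench. Axes: the lever's own (as the bin's when up). A 10 mm steel bar runs from it to the bin's +y side and back along that. The space above is free; the lid swings up away from it.
- lever (a joint): Lever angle, rad: 0 up (rest), 0.45 fully pressed (stop). Its level pivot is 100 mm from the paddle's centre towards the bin, 85 mm above the bench: over the full stroke the paddle's centre goes 43 mm down and about 13 mm towards the bin. 3 to 9 N presses it; no damper: the lid's weight drives it back up.
- lid (a joint): Lid angle, rad: 0 shut, 0.9 fully open; linked, about twice the lever angle. If the paddle is let go the lid falls and slams. A slam is closing faster than 2 rad/s while less than 0.3 rad open; that is about 100 mm/s of a finger following the paddle; 30 mm/s is gentle.
- hood: The lid: grey hood 170 x 160 x 36 mm, open below, on the bin's rim. Origin on its hinge, 80 mm in +x from the bin's origin, 120 mm up. Shut, it reaches 165 mm from there in -x, top 156 mm above the bench; open, its front edge is some 270 mm up. Shut, its -y side holds the cell on the ramp; once it is over 0.6 rad open the cell rolls in within about a second.
- lid_edge (a point): Middle of the upper front (-x) edge of the lid.
- cell: The used battery cell, black cylinder with steel ends, 33 mm in diameter, 59 mm long, 0.1 to 0.2 kg, lying on the ramp along the bin's x axis against the lid's side, axis about 142 mm above the bench. Origin: its centre; its x axis runs along the cylinder.
- spare_a: Bystander: a like cell, 33 mm in diameter, 59 mm tall, standing upright on the bench near the paddle. Origin: centre of its underside.
- spare_b: Bystander: another like cell, standing upright. Origin: centre of its underside.
- tape_roll: Bystander: cardboard-coloured roll lying flat, 96 mm in diameter, hole 76 mm, 25 mm high. Origin: centre of its underside.
- screwdriver: Bystander: screwdriver with a black handle, about 200 mm long, lying beside the bin.
- carton: Bystander: small plain carton 100 x 70 x 60 mm. Origin: centre of its underside.
- mug: Bystander: white mug, 80 mm in diameter, 90 mm tall, far to the robot's right. Origin: centre of its underside.

How it is judged:
By the outcome, as a careful person would: the job done as asked, in the order asked, and still so for the second after the job is handed in, with the robot touching nothing.
It also fails if it takes over 38 s, if anything falls off the work surface, if the arm or the gripper's body presses on something with over 40 N, if the wrist force passes 120 N, or if a joint passes its speed limit or range.

### The arm

A 6-joint arm with a two-finger parallel gripper is mounted at the origin on the work surface. World frame = base frame: x ahead of the robot, y to its left, z up, the work surface at z = 0. Lengths are in m, angles in rad, forces in N, time in s.
With the tool pointing down it reaches from about 0.275 to 0.725 m from the base axis. Payload 15.9 kg.
Tool frame: the origin (TCP) lies at the very end of the fingers, on their centre line; the grasp point (between the pads) lies manip.tcp_to_grasp behind it (manip.tcp_to_grasp is the distance from the TCP to the grasp point, in m); z points along the fingers, x is the direction in which the jaws open and shut, and the axes are right-handed (so a half turn about z gives the same grasp; the last joint's range is limited). The gripper opens to 85 mm and grips with 20 to 120 N. Pads are 22 mm wide; open, the fingers measure 114 mm over their backs; the gripper's body (76 mm by 85 mm) begins 54 mm behind the grasp point. The pads swing forward as they close: fully open they stand 13 mm farther back than shut.
Start: joints at [-1.253, 0.213, -0.034, 1.323, 0, 1.571], TCP at [0.156, -0.475, 0.231] pointing down, gripper open.
Joint ranges: [-2.98, 2.98], [-0.74, 1.72], [-1.14, 1.35], [-2.1, 2.04], [-1.57, 1.44], [-3.14, 3.14]. Speed limits (rad/s): [1.89, 1.89, 2.39, 2.57, 3.14, 3.14].

### API

Orientations are given as a unit quaternion [w, x, y, z].
In Python, from bench import manip, cams, close_job gives the robot as it stands.
- The arm moves only by the shell command python3 -m inch 'ROWS' [FORCE]. ROWS is JSON, a list of rows, each an object of numbers: "dx", "dy", "dz": the shift along the tool's x, y, z in cm; "ax", "ay", "az": the turn, a rotation vector about the tool's x, y, z in rad; "gripper": the gripper's target within -1 to 1 (shut at 1, half-way at 0, fully open at -1). In form: [{"dx": .., "dy": .., "dz": .., "ax": .., "ay": .., "az": .., "gripper": ..}, ...]. A call has 1 to 12 rows; each row is the pose to reach, as a shift and turn from the pose commanded when the call began, along the tool's axes at that moment; what a row does not reach only later rows make up. A row lasts 1/10 s, in which the tool goes at most 50 mm and 8.59 degrees, less where a joint would pass 70% of its speed; a pose out of reach is approached as far as the arm can. A call with a gripper value outside its range is refused whole. The fingers move at their own pace and stop on an object; FORCE is the grip in N (left out, the last holds). Time passes only in rows, so rows that repeat a pose let the fingers close. It gives the time, the measured TCP pose, the force and the opening at its end, in the units of the state.
- manip.observe(): the state, without advancing time (a new reading comes with each control period).
- cams.get_image(name): name is "scene" or "top"; returns (picture, depth): 384x512x3 uint8, blue, green, red; 384x512 float32, m along the optical axis (not along the pixel's ray), 0 where there is no reading.
- cams.camera_info(name): a dict with "fx", "fy", "cx", "cy" (pixels), "distortion" ([k1, k2, p1, p2, k3] as OpenCV has them; the pictures are not rectified), "extrinsics" (4x4, takes a point from camera to world coordinates). Camera axes: x right, y down, z forward; pixel columns grow to the right and rows downward; lengths in m; the calibration is good to about 2 mm. A picture is of the moment at which its call begins. camera_info takes no time and is no camera call.
- close_job(): hands the job in, once; it reports no verdict.
The state is a dict: "clock": time; "joint_positions": joint angles; "joint_velocities": joint speeds; "joint_torque": joint torques, N m; "tool_pos": TCP position; "ee_rot": TCP orientation; "contact_force": force on the tool from outside, world axes, zero at the start; "wrist_torque": the same for the moment, N m; "finger_gap": finger opening in m.
Only numpy, scipy, OpenCV 4.12 (cv2) and the standard library are available. Lean on these libraries where they do the work, as an engineer would, in place of code of your own. Each camera call takes 0.05 s, during which the arm holds its last target.

## Working session

There is one attempt and no reset: what is moved stays moved. The work goes in short steps, Python scripts to look and compute and a shell command to move; the robot and the scene stay as the last step left them, time stands still between calls to the robot, and variables do not carry over. Pictures are saved under pics/ and viewed, and the job is handed in when it is done.

```bash
ls; mkdir -p pics; python3 - <<'E'
from bench import manip,cams
import cv2,numpy as np
s=manip.observe()
print({k:np.round(v,3).tolist() for k,v in s.items()})
for n in("scene","top"):
    p,d=cams.get_image(n);cv2.imwrite(f"pics/{n}0.png",p);np.save(f"pics/{n}0.npy",d);i=cams.camera_info(n);print(n,i)
E
```

```text
pics
{'clock': 0.0, 'joint_positions': [-1.253, 0.213, -0.035, 1.323, 0.0, 1.571], 'joint_velocities': [0.001, 0.0, -0.0, -0.002, -0.001, -0.0], 'joint_torque': [-0.001, -68.617, 48.712, 0.018, -0.0, -0.0], 'tool_pos': [0.156, -0.475, 0.231], 'ee_rot': [-0.0, 0.81, -0.586, -0.0], 'contact_force': [0.098, -0.062, -0.739], 'wrist_torque': [-0.031, -0.014, -0.013], 'finger_gap': 0.086}
scene {'fx': 426.7546417959927, 'fy': 426.7546417959927, 'cx': 251.07396004326515, 'cy': 194.13575998053525, 'distortion': array([-0.0980926,  0.       ,  0.       ,  0.       ,  0.       ]), 'extrinsics': array([[ 0.55167944,  0.47978743, -0.68224176,  1.63575114],
       [ 0.83399461, -0.30738499,  0.45822205, -0.80054391],
       [ 0.0101383 , -0.82177764, -0.56971811,  0.97515458],
       [ 0.        ,  0.        ,  0.        ,  1.        ]])}
top {'fx': 403.8399299698679, 'fy': 403.8399299698679, 'cx': 253.95806164076606, 'cy': 200.06380559338058, 'distortion': array([-0.06388735,  0.        ,  0.        ,  0.        ,  0.        ]), 'extrinsics': array([[ 0.02089888, -0.99235947,  0.12159733,  0.49121764],
       [-0.99963593, -0.01866465,  0.01948424, -0.11024048],
       [-0.01706579, -0.12196026, -0.99238826,  1.36127188],
       [ 0.        ,  0.        ,  0.        ,  1.        ]])}
```

View pics/scene0.png

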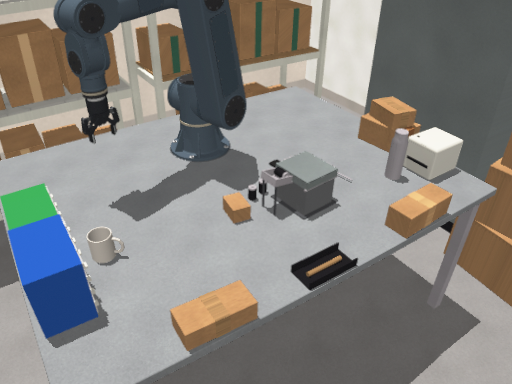

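View pics/top0.png

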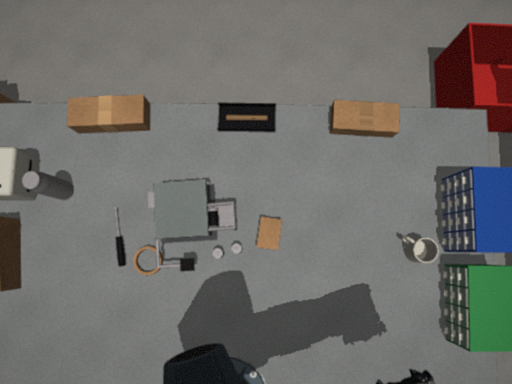

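The top view shows the lid at about (181,208), the black paddle at (187,264), the ramp and cell at (221,215), the spares at (218,253) and (236,247), the tape at (148,260) and the carton at (269,232). Next I'll measure these.

```bash
cat > h.py <<'E'
import numpy as np,cv2
from bench import cams
def ray(n,uv):
    i=cams.camera_info(n);K=np.array([[i['fx'],0,i['cx']],[0,i['fy'],i['cy']],[0,0,1]])
    p=cv2.undistortPoints(np.float64(uv).reshape(-1,1,2),K,i['distortion']).reshape(-1,2)
    E=i['extrinsics'];return E[:3,3],np.c_[p,np.ones(len(p))]@E[:3,:3].T
def plane(n,uv,z):
    o,r=ray(n,uv);return o+r*((z-o[2])/r[:,2])[:,None]
def cloud(n,d):
    v,u=np.mgrid[:384,:512];o,r=ray(n,np.c_[u.ravel(),v.ravel()])
    return (o+r*d.reshape(-1,1)).reshape(384,512,3)
E
python3 - <<'E'
from h import *
p=cv2.imread('pics/top0.png');d=np.load('pics/top0.npy')
c=cloud('top',d)
cv2.imwrite('pics/topz.png',cv2.resize(p[165:285,105:295],None,fx=4,fy=4,interpolation=cv2.INTER_CUBIC))
# lid
m=((c[...,2]>.146)&(c[...,2]<.165)&(d>0)).astype(np.uint8);m[:,:140]=0;m[290:]=0;m[:160]=0;m[:,260:]=0
n,l,st,ce=cv2.connectedComponentsWithStats(m)
k=1+st[1:,4].argmax();print(st[k])
ct=max(cv2.findContours((l==k).astype(np.uint8),0,1)[0],key=len);r=cv2.boxPoints(cv2.minAreaRect(ct))
P=plane('top',r,.156);print(np.round(P,4),[np.linalg.norm(P[i]-P[i-1]) for i in range(4)], np.median(c[l==k][:,2]))
# paddle: black
m=((p.max(2)<45)).astype(np.uint8);m[:250]=0;m[280:]=0;m[:,:170]=0;m[:,210:]=0
n,l,st,ce=cv2.connectedComponentsWithStats(m)
for k in range(1,n):
  if st[k,4]<20: continue
  ct=max(cv2.findContours((l==k).astype(np.uint8),0,1)[0],key=len);R=cv2.minAreaRect(ct);print(st[k],R,np.median(c[l==k][:,2]))
  print(plane('top',[ce[k]],.091),plane('top',cv2.boxPoints(R),.091))
for uv in [(218,252),(236,247)]:
  print(uv,plane('top',[uv],.059),c[uv[1],uv[0]])
for uv in [(148,260),(269,232),(148,245)]: print(uv,c[uv[1],uv[0]],plane('top',[uv],.02))
E
```

```text
[ 154  180   82   58 3261]
[[ 0.6899  0.2227  0.156 ]
 [ 0.7032 -0.0229  0.156 ]
 [ 0.5339 -0.0337  0.156 ]
 [ 0.5197  0.2077  0.156 ]] [np.float64(0.17078573293802835), np.float64(0.24596329869817696), np.float64(0.1696247847821692), np.float64(0.24181334910183563)] 0.1554263024043352
[180 258  14  13 147] ((186.92071533203125, 264.0483093261719), (11.211139678955078, 12.955096244812012), 85.2363510131836) 0.09051171331574959
[[0.44142924 0.12017708 0.091     ]] [[0.45642988 0.14261122 0.091     ]
 [0.46076504 0.10203968 0.091     ]
 [0.42621668 0.09785889 0.091     ]
 [0.42186085 0.1383099  0.091     ]]
(218, 252) [[0.48075089 0.02719332 0.059     ]] [0.4807611  0.02705928 0.06027004]
(236, 247) [[ 0.49797086 -0.03021394  0.059     ]] [ 0.49799686 -0.02990585  0.05398641]
(148, 260) [0.44793934 0.26832568 0.00357561] [[0.44846289 0.26374607 0.02      ]]
(269, 232) [ 0.54818529 -0.13523576  0.05896711] [[ 0.54988985 -0.13598366  0.02      ]]
(148, 245) [ 0.49815275  0.27339374 -0.00577077] [[0.49802201 0.26616167 0.02      ]]
```

View pics/topz.png

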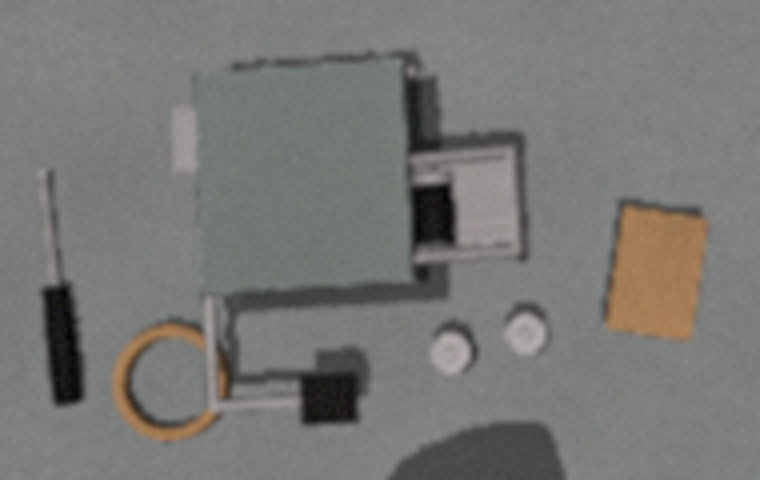

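```bash
python3 -c "
from bench import manip;print(manip.tcp_to_grasp)"; python3 -m inch '[{"dx":-2.0,"dy":-2.0,"az":-0.13,"gripper":1},{"dx":-4.7,"dy":-4.6,"az":-0.27,"gripper":1},{"dx":-7.5,"dy":-7.2,"az":-0.41,"gripper":1},{"dx":-10.3,"dy":-9.9,"az":-0.55,"gripper":1},{"dx":-13,"dy":-12.5,"az":-0.69,"gripper":1},{"dx":-15.7,"dy":-15.1,"az":-0.83,"gripper":1},{"dx":-18.5,"dy":-17.8,"az":-0.97,"gripper":1},{"dx":-21.2,"dy":-20.4,"az":-1.11,"gripper":1},{"dx":-24,"dy":-23,"az":-1.25,"gripper":1},{"dx":-26.7,"dy":-25.7,"az":-1.39,"gripper":1},{"dx":-29.5,"dy":-28.4,"az":-1.53,"gripper":1},{"dx":-32,"dy":-30.8,"az":-1.67,"gripper":1}]'
python3 - <<'E'
from bench import manip
from scipy.spatial.transform import Rotation as R
import numpy as np
s=manip.observe();q=s['ee_rot'];r=R.from_quat(q[[1,2,3,0]] if hasattr(q,'shape') else [q[1],q[2],q[3],q[0]])
print(np.round(s['joint_positions'],3),r.as_matrix().round(3))
print(r.as_matrix().T@(np.array([.441,.12,.115])-s['tool_pos'])*100,np.degrees(np.arctan2(*r.as_matrix()[[1,0],0])))
E
```

```text
0.0187
[-1.253  0.213 -0.035  1.323 -0.     1.571] [[ 0.312 -0.95  -0.   ]
 [-0.95  -0.312  0.001]
 [-0.001  0.    -1.   ]]
[-47.57997473 -45.64153255  11.63336204] -71.7929035102853invalid input
```

The call was refused as "invalid input", probably because each row needs all of its keys. I'll send complete rows.

```bash
python3 -m inch '[{"dx":-2.0,"dy":-2.0,"dz":0,"ax":0,"ay":0,"az":-0.13,"gripper":1},{"dx":-4.7,"dy":-4.6,"dz":0,"ax":0,"ay":0,"az":-0.27,"gripper":1},{"dx":-7.5,"dy":-7.2,"dz":0,"ax":0,"ay":0,"az":-0.41,"gripper":1},{"dx":-10.3,"dy":-9.9,"dz":0,"ax":0,"ay":0,"az":-0.55,"gripper":1},{"dx":-13,"dy":-12.5,"dz":0,"ax":0,"ay":0,"az":-0.69,"gripper":1},{"dx":-15.7,"dy":-15.1,"dz":0,"ax":0,"ay":0,"az":-0.83,"gripper":1},{"dx":-18.5,"dy":-17.8,"dz":0,"ax":0,"ay":0,"az":-0.97,"gripper":1},{"dx":-21.2,"dy":-20.4,"dz":0,"ax":0,"ay":0,"az":-1.11,"gripper":1},{"dx":-24,"dy":-23,"dz":0,"ax":0,"ay":0,"az":-1.25,"gripper":1},{"dx":-26.7,"dy":-25.7,"dz":0,"ax":0,"ay":0,"az":-1.39,"gripper":1},{"dx":-29.5,"dy":-28.4,"dz":0,"ax":0,"ay":0,"az":-1.53,"gripper":1},{"dx":-32,"dy":-30.8,"dz":0,"ax":0,"ay":0,"az":-1.67,"gripper":1}]'
cat > st.py <<'E'
from bench import manip
from scipy.spatial.transform import Rotation as R
import numpy as np,sys
s=manip.observe();q=s['ee_rot'];M=R.from_quat([q[1],q[2],q[3],q[0]]).as_matrix()
print(s['clock'],np.round(s['joint_positions'],3),np.round(s['tool_pos'],4),'F',np.round(s['contact_force'],2),'gap',s['finger_gap'])
t=np.array(eval(sys.argv[1]))
print('tool cm',(M.T@(t-s['tool_pos'])*100).round(2),'yaw',np.degrees(np.arctan2(M[1,0],M[0,0])).round(2),'tilt',M[:,2].round(3))
E
python3 st.py .441,.12,.115
```

```text
clock: 1.3
tool_pos: [0.3491, -0.073, 0.2313]
ee_rot: [-0.0, 0.978, 0.21, 0.0]
contact_force: [0.9, -1.0, 0.1]
finger_gap: -0.0002
1.3 [-0.206 -0.082 -0.353  1.3    0.     0.941] [ 0.3491 -0.073   0.2313] F [ 0.91 -0.98  0.06] gap -0.00024932345466381194
tool cm [ 16.3  -13.82  11.63] yaw 24.24 tilt [ 0.  0. -1.]
```

```bash
python3 -m inch '[{"dx":2.0,"dy":-1.7,"dz":0,"ax":0,"ay":0,"az":-0.13,"gripper":1},{"dx":4.0,"dy":-3.4,"dz":0,"ax":0,"ay":0,"az":-0.26,"gripper":1},{"dx":6.0,"dy":-5.1,"dz":0,"ax":0,"ay":0,"az":-0.39,"gripper":1},{"dx":8.0,"dy":-6.8,"dz":0,"ax":0,"ay":0,"az":-0.52,"gripper":1},{"dx":10,"dy":-8.5,"dz":0.5,"ax":0,"ay":0,"az":-0.65,"gripper":1},{"dx":12,"dy":-10.2,"dz":2,"ax":0,"ay":0,"az":-0.78,"gripper":1},{"dx":14,"dy":-11.9,"dz":4,"ax":0,"ay":0,"az":-0.91,"gripper":1},{"dx":15.5,"dy":-13.1,"dz":6,"ax":0,"ay":0,"az":-1.04,"gripper":1},{"dx":16.3,"dy":-13.8,"dz":8,"ax":0,"ay":0,"az":-1.15,"gripper":1},{"dx":16.3,"dy":-13.8,"dz":10,"ax":0,"ay":0,"az":-1.235,"gripper":1},{"dx":16.3,"dy":-13.8,"dz":11.6,"ax":0,"ay":0,"az":-1.235,"gripper":1},{"dx":16.3,"dy":-13.8,"dz":11.6,"ax":0,"ay":0,"az":-1.235,"gripper":1}]'
python3 st.py .441,.12,.091
python3 - <<'E'
from h import *
for n in("scene","top"):
    p,d=cams.get_image(n);q=p[130:230,220:350] if n=='scene' else p[165:285,105:295]
    cv2.imwrite(f"pics/{n}1.png",cv2.resize(q,None,fx=4,fy=4,interpolation=2))
E
```

```text
clock: 2.5
tool_pos: [0.4405, 0.1172, 0.1134]
ee_rot: [-0.001, 0.678, 0.735, -0.002]
contact_force: [-0.7, -0.2, 1.2]
finger_gap: 0.0
2.5 [ 0.26   0.185 -0.375  1.015  0.     0.179] [0.4405 0.1172 0.1134] F [-0.73 -0.21  1.15] gap 1.8512308881802024e-05
tool cm [0.28 0.08 2.24] yaw 94.66 tilt [-0.004 -0.001 -1.   ]
```

View pics/scene1.png

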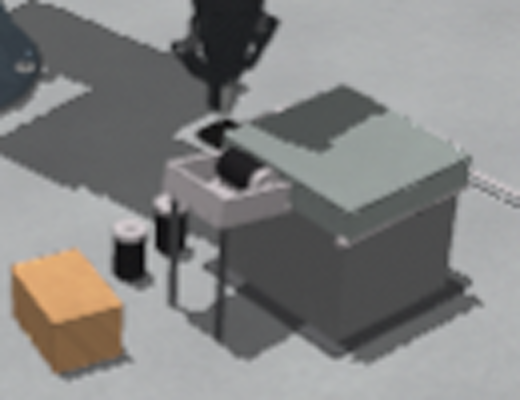

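View pics/top1.png

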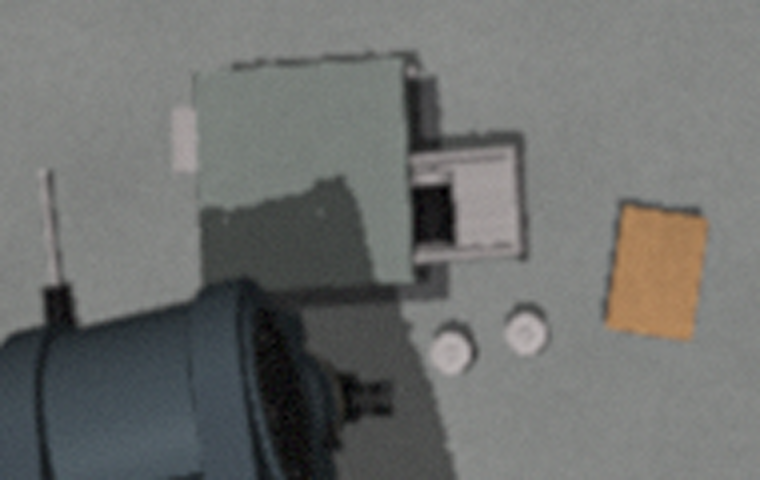

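The gripper is just over the paddle (fingertips at about (215,105) in the scene crop), and the arm shades the lid. Before opening it I'll check the clearance between the arm and the lid's swing.

```bash
python3 - <<'E'
from h import *
C=[]
for n in("scene","top"):
    p,d=cams.get_image(n);c=cloud(n,d)
    if n=='scene': cv2.imwrite("pics/scene2.png",p)
    C.append(c[d>0])
c=np.vstack(C)
b=np.radians(5);o=np.array([.611,.135]);
x=(c[:,:2]-o)@[np.cos(b),np.sin(b)];y=(c[:,:2]-o)@[-np.sin(b),np.cos(b)]
m=(c[:,2]>.165)&(abs(y)<.1)
for a in np.arange(-.3,.12,.03):
    k=m&(x>=a)&(x<a+.03);print(round(a,2),k.sum(),c[k,2].min().round(3) if k.any() else '')
E
```

```text
-0.3 1851 0.576
-0.27 1839 0.545
-0.24 1755 0.438
-0.21 2136 0.172
-0.18 2663 0.165
-0.15 2781 0.194
-0.12 1264 0.382
-0.09 0 
-0.06 0 
-0.03 0 
-0.0 0 
0.03 0 
0.06 0 
0.09 0
```

View pics/scene2.png

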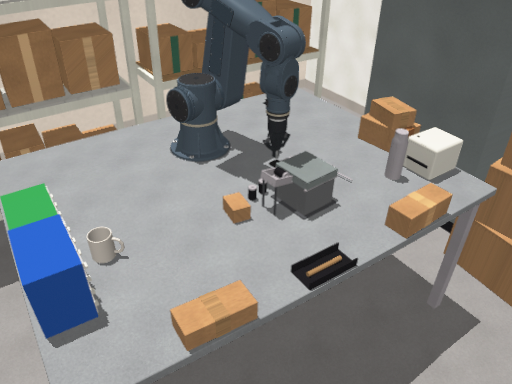

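The arm stays at or above 0.38 m near the lid and never over its swing, so I can press. Tool +y points towards the bin.

```bash
python3 -m inch '[{"dx":0.2,"dy":0,"dz":0.8,"ax":0,"ay":0,"az":0,"gripper":1},{"dx":0.2,"dy":0,"dz":1.5,"ax":0,"ay":0,"az":0,"gripper":1},{"dx":0.2,"dy":0,"dz":2.0,"ax":0,"ay":0,"az":0,"gripper":1},{"dx":0.2,"dy":0,"dz":2.4,"ax":0,"ay":0,"az":0,"gripper":1},{"dx":0.2,"dy":0,"dz":2.8,"ax":0,"ay":0,"az":0,"gripper":1},{"dx":0.2,"dy":0,"dz":3.2,"ax":0,"ay":0,"az":0,"gripper":1},{"dx":0.2,"dy":0.1,"dz":3.6,"ax":0,"ay":0,"az":0,"gripper":1},{"dx":0.2,"dy":0.1,"dz":4.0,"ax":0,"ay":0,"az":0,"gripper":1},{"dx":0.2,"dy":0.2,"dz":4.4,"ax":0,"ay":0,"az":0,"gripper":1},{"dx":0.2,"dy":0.3,"dz":4.8,"ax":0,"ay":0,"az":0,"gripper":1},{"dx":0.2,"dy":0.3,"dz":5.0,"ax":0,"ay":0,"az":0,"gripper":1},{"dx":0.2,"dy":0.3,"dz":5.0,"ax":0,"ay":0,"az":0,"gripper":1}]'
python3 st.py .441,.12,.054
python3 - <<'E'
from h import *
p,d=cams.get_image("scene");q=p[90:230,200:370]
cv2.imwrite("pics/scene3.png",cv2.resize(q,None,fx=4,fy=4,interpolation=2))
c=cloud("scene",d);o=np.array([.611,.135]);b=np.radians(5)
x=(c[...,:2]-o)@[np.cos(b),np.sin(b)];y=(c[...,:2]-o)@[-np.sin(b),np.cos(b)]
m=(d>0)&(abs(y)<.06)&(x>-.09)&(x<.07)&(c[...,2]>.14)
print(m.sum(),np.polyfit(x[m],c[...,2][m],1),c[...,2][m].max())
E
```

```text
clock: 3.9
tool_pos: [0.4448, 0.1197, 0.0651]
ee_rot: [-0.0, 0.678, 0.735, -0.0]
contact_force: [-4.0, -0.9, 2.8]
finger_gap: 0.0001
3.9 [ 0.263  0.236 -0.445  0.891 -0.     0.182] [0.4448 0.1197 0.0651] F [-3.99 -0.9   2.84] gap 5.21146155928099e-05
tool cm [ 0.06 -0.37  1.11] yaw 94.65 tilt [-0. -0. -1.]
868 [-0.65866071  0.21371724] 0.24234585772616402
```

View pics/scene3.png

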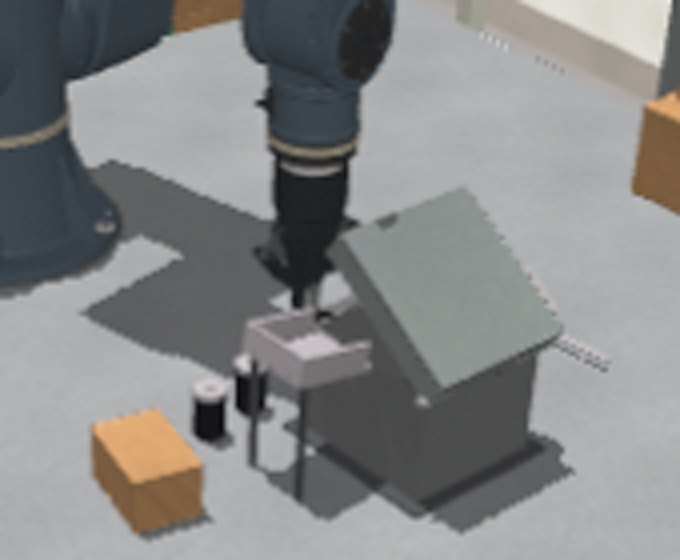

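The lid is about 0.58 rad open and the ramp already looks empty. I'll go 10 mm further and hold.

```bash
python3 -m inch '[{"dx":0,"dy":0,"dz":0.3,"ax":0,"ay":0,"az":0,"gripper":1},{"dx":0,"dy":0,"dz":0.6,"ax":0,"ay":0,"az":0,"gripper":1},{"dx":0,"dy":0,"dz":0.9,"ax":0,"ay":0,"az":0,"gripper":1},{"dx":0,"dy":0,"dz":1.0,"ax":0,"ay":0,"az":0,"gripper":1},{"dx":0,"dy":0,"dz":1.0,"ax":0,"ay":0,"az":0,"gripper":1},{"dx":0,"dy":0,"dz":1.0,"ax":0,"ay":0,"az":0,"gripper":1},{"dx":0,"dy":0,"dz":1.0,"ax":0,"ay":0,"az":0,"gripper":1},{"dx":0,"dy":0,"dz":1.0,"ax":0,"ay":0,"az":0,"gripper":1},{"dx":0,"dy":0,"dz":1.0,"ax":0,"ay":0,"az":0,"gripper":1},{"dx":0,"dy":0,"dz":1.0,"ax":0,"ay":0,"az":0,"gripper":1},{"dx":0,"dy":0,"dz":1.0,"ax":0,"ay":0,"az":0,"gripper":1},{"dx":0,"dy":0,"dz":1.0,"ax":0,"ay":0,"az":0,"gripper":1}]'
python3 st.py .441,.12,.054
python3 - <<'E'
from h import *
for n in("scene","top"):
    p,d=cams.get_image(n);q=p[90:230,200:370] if n=='scene' else p[165:285,105:295]
    cv2.imwrite(f"pics/{n}4.png",cv2.resize(q,None,fx=4,fy=4,interpolation=2))
    if n=='top': continue
    c=cloud("scene",d);o=np.array([.611,.135]);b=np.radians(5)
    x=(c[...,:2]-o)@[np.cos(b),np.sin(b)];y=(c[...,:2]-o)@[-np.sin(b),np.cos(b)]
    m=(d>0)&(abs(y)<.06)&(x>-.08)&(x<.07)&(c[...,2]>.145)
    print(m.sum(),np.arctan(np.polyfit(x[m],c[...,2][m],1)),c[...,2][m].max())
E
```

```text
clock: 5.15
tool_pos: [0.4447, 0.1197, 0.0553]
ee_rot: [-0.0, 0.678, 0.735, -0.0]
contact_force: [-0.9, 0.4, 3.0]
finger_gap: 0.0004
5.15 [ 0.263  0.246 -0.459  0.866  0.     0.182] [0.4447 0.1197 0.0553] F [-0.93  0.38  3.03] gap 0.0003563144484702585
tool cm [ 0.06 -0.37  0.13] yaw 94.65 tilt [-0.  0. -1.]
828 [-0.78102276  0.24246499] 0.26264001989525065
```

View pics/scene4.png

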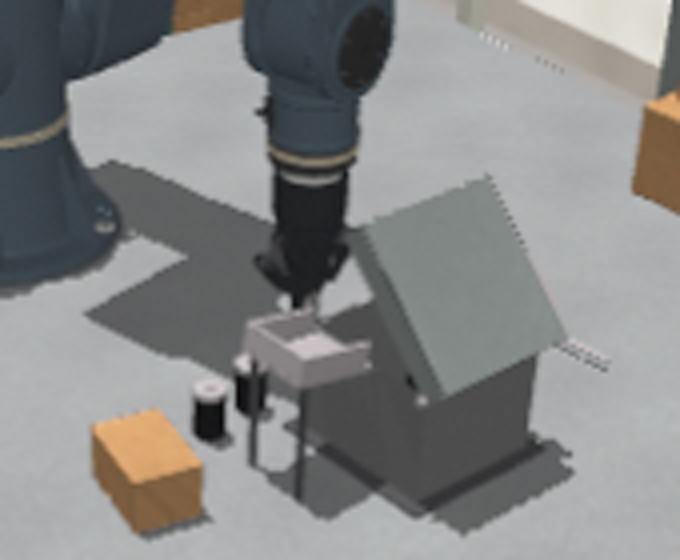

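View pics/top4.png

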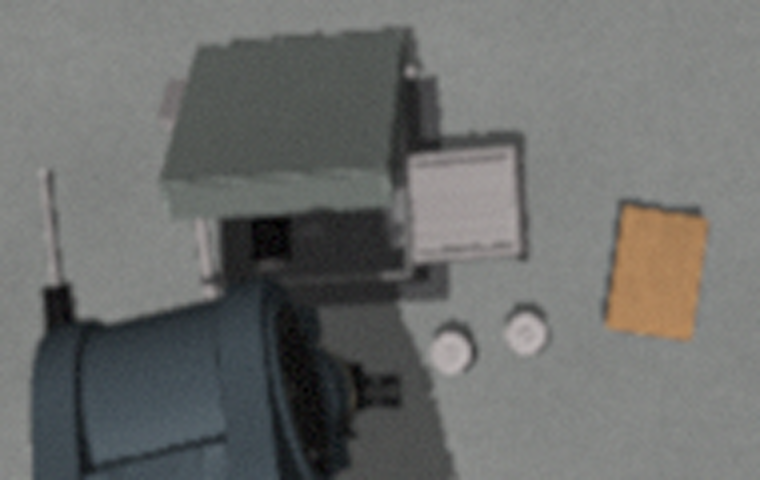

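The cell lies in the bin at (270,240) in the top crop, the ramp is empty and the lid is about 0.78 rad open. Now I'll let the paddle up at about 20 mm/s.

```bash
python3 -m inch '[{"dx":0,"dy":0,"dz":-0.1,"ax":0,"ay":0,"az":0,"gripper":1},{"dx":0,"dy":0,"dz":-0.3,"ax":0,"ay":0,"az":0,"gripper":1},{"dx":0,"dy":0,"dz":-0.5,"ax":0,"ay":0,"az":0,"gripper":1},{"dx":0,"dy":-0.05,"dz":-0.7,"ax":0,"ay":0,"az":0,"gripper":1},{"dx":0,"dy":-0.1,"dz":-0.9,"ax":0,"ay":0,"az":0,"gripper":1},{"dx":0,"dy":-0.1,"dz":-1.1,"ax":0,"ay":0,"az":0,"gripper":1},{"dx":0,"dy":-0.15,"dz":-1.3,"ax":0,"ay":0,"az":0,"gripper":1},{"dx":0,"dy":-0.2,"dz":-1.5,"ax":0,"ay":0,"az":0,"gripper":1},{"dx":0,"dy":-0.2,"dz":-1.7,"ax":0,"ay":0,"az":0,"gripper":1},{"dx":0,"dy":-0.25,"dz":-1.9,"ax":0,"ay":0,"az":0,"gripper":1},{"dx":0,"dy":-0.3,"dz":-2.1,"ax":0,"ay":0,"az":0,"gripper":1},{"dx":0,"dy":-0.3,"dz":-2.2,"ax":0,"ay":0,"az":0,"gripper":1}]'
python3 st.py .441,.12,.093
python3 -m inch '[{"dx":0,"dy":0,"dz":-0.1,"ax":0,"ay":0,"az":0,"gripper":1},{"dx":0,"dy":0,"dz":-0.25,"ax":0,"ay":0,"az":0,"gripper":1},{"dx":0,"dy":0,"dz":-0.4,"ax":0,"ay":0,"az":0,"gripper":1},{"dx":0,"dy":0,"dz":-0.55,"ax":0,"ay":0,"az":0,"gripper":1},{"dx":0,"dy":0,"dz":-0.7,"ax":0,"ay":0,"az":0,"gripper":1},{"dx":0,"dy":0,"dz":-0.85,"ax":0,"ay":0,"az":0,"gripper":1},{"dx":0,"dy":0,"dz":-1.0,"ax":0,"ay":0,"az":0,"gripper":1},{"dx":0,"dy":0,"dz":-1.1,"ax":0,"ay":0,"az":0,"gripper":1},{"dx":0,"dy":0,"dz":-1.2,"ax":0,"ay":0,"az":0,"gripper":1},{"dx":0,"dy":0,"dz":-1.3,"ax":0,"ay":0,"az":0,"gripper":1},{"dx":0,"dy":0,"dz":-1.4,"ax":0,"ay":0,"az":0,"gripper":1},{"dx":0,"dy":0,"dz":-1.5,"ax":0,"ay":0,"az":0,"gripper":1}]'
python3 st.py .441,.12,.093
python3 -m inch '[{"dx":0,"dy":0,"dz":-0.1,"ax":0,"ay":0,"az":0,"gripper":1},{"dx":0,"dy":0,"dz":-0.2,"ax":0,"ay":0,"az":0,"gripper":1},{"dx":0,"dy":0,"dz":-0.3,"ax":0,"ay":0,"az":0,"gripper":1},{"dx":0,"dy":0,"dz":-0.4,"ax":0,"ay":0,"az":0,"gripper":1},{"dx":0,"dy":0,"dz":-0.5,"ax":0,"ay":0,"az":0,"gripper":1}]'
python3 st.py .441,.12,.093
python3 - <<'E'
from h import *
for n in("scene",):
    p,d=cams.get_image(n);q=p[90:230,200:370]
    cv2.imwrite(f"pics/{n}5.png",cv2.resize(q,None,fx=4,fy=4,interpolation=2))
    c=cloud("scene",d);o=np.array([.611,.135]);b=np.radians(5)
    x=(c[...,:2]-o)@[np.cos(b),np.sin(b)];y=(c[...,:2]-o)@[-np.sin(b),np.cos(b)]
    m=(d>0)&(abs(y)<.06)&(x>-.08)&(x<.07)&(c[...,2]>.145)
    print(m.sum(),np.arctan(np.polyfit(x[m],c[...,2][m],1)),c[...,2][m].max())
E
```

```text
clock: 6.45
tool_pos: [0.4421, 0.1195, 0.0777]
ee_rot: [0.0, 0.678, 0.735, 0.0]
contact_force: [-1.2, -2.2, 4.5]
finger_gap: 0.0
6.45 [ 0.264  0.217 -0.433  0.92  -0.     0.183] [0.4421 0.1195 0.0777] F [-1.22 -2.24  4.52] gap 3.942508891966065e-05
tool cm [ 0.06 -0.1  -1.53] yaw 94.65 tilt [ 0.001  0.    -1.   ]
clock: 7.65
tool_pos: [0.4417, 0.1195, 0.0922]
ee_rot: [-0.0, 0.678, 0.735, -0.0]
contact_force: [-0.2, -1.0, 0.2]
finger_gap: 0.0
7.65 [ 0.264  0.203 -0.41   0.958  0.     0.183] [0.4417 0.1195 0.0922] F [-0.19 -1.    0.19] gap 2.5407223703847895e-05
tool cm [ 0.06 -0.07 -0.08] yaw 94.65 tilt [-0.  0. -1.]
clock: 8.15
tool_pos: [0.4418, 0.1194, 0.0974]
ee_rot: [0.0, 0.678, 0.735, -0.0]
contact_force: [-0.7, -0.1, -0.2]
finger_gap: -0.0003
8.15 [ 0.264  0.199 -0.402  0.971 -0.     0.183] [0.4418 0.1194 0.0974] F [-0.69 -0.05 -0.23] gap -0.0002850486660891646
tool cm [ 0.06 -0.07  0.44] yaw 94.65 tilt [ 0. -0. -1.]
655 [0.00070002 0.15438656] 0.16152694630071596
```

View pics/scene5.png

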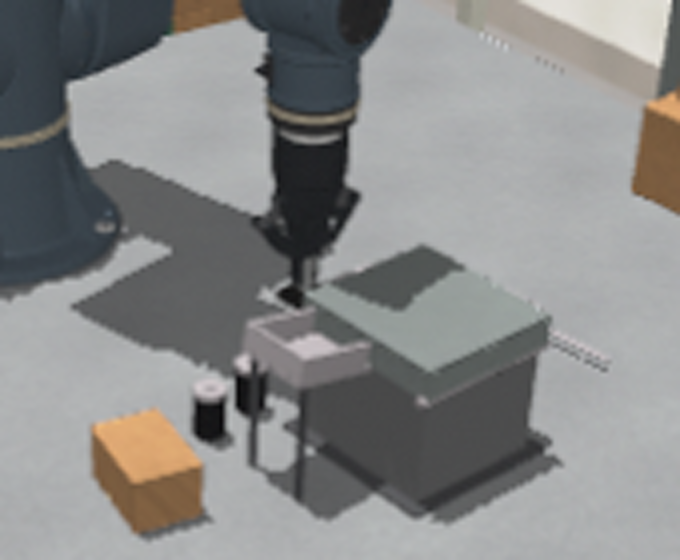

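The lid is shut (tilt 0.001 rad), the ramp is empty and the fingertips are off the paddle. I'll move clear, up and slightly away from the bin.

```bash
python3 -m inch '[{"dx":0,"dy":0,"dz":-1,"ax":0,"ay":0,"az":0,"gripper":1},{"dx":0,"dy":0,"dz":-3,"ax":0,"ay":0,"az":0,"gripper":1},{"dx":0,"dy":0,"dz":-5.5,"ax":0,"ay":0,"az":0,"gripper":1},{"dx":0,"dy":-1,"dz":-8,"ax":0,"ay":0,"az":0,"gripper":1},{"dx":0,"dy":-2,"dz":-10.5,"ax":0,"ay":0,"az":0,"gripper":1},{"dx":0,"dy":-4,"dz":-13,"ax":0,"ay":0,"az":0,"gripper":1},{"dx":0,"dy":-5.5,"dz":-14.5,"ax":0,"ay":0,"az":0,"gripper":1},{"dx":0,"dy":-6,"dz":-15,"ax":0,"ay":0,"az":0,"gripper":1},{"dx":0,"dy":-6,"dz":-15,"ax":0,"ay":0,"az":0,"gripper":1},{"dx":0,"dy":-6,"dz":-15,"ax":0,"ay":0,"az":0,"gripper":1}]'
python3 - <<'E'
from h import *
p,d=cams.get_image('scene');cv2.imwrite("pics/scene6.png",p)
p,d=cams.get_image('top');cv2.imwrite("pics/top6.png",cv2.resize(p[165:285,105:295],None,fx=4,fy=4,interpolation=2))
E
python3 st.py .441,.12,.093
```

```text
clock: 9.2
tool_pos: [0.3822, 0.1146, 0.2468]
ee_rot: [-0.0, 0.678, 0.735, -0.0]
contact_force: [1.0, 0.8, -0.4]
finger_gap: 0.0
9.3 [ 0.291  0.004 -0.233  1.335 -0.     0.21 ] [0.3821 0.1145 0.2465] F [-0.6   0.03  0.  ] gap -0.0001905194377853561
tool cm [ 0.07  5.93 15.34] yaw 94.65 tilt [-0.001 -0.    -1.   ]
```

View pics/scene6.png

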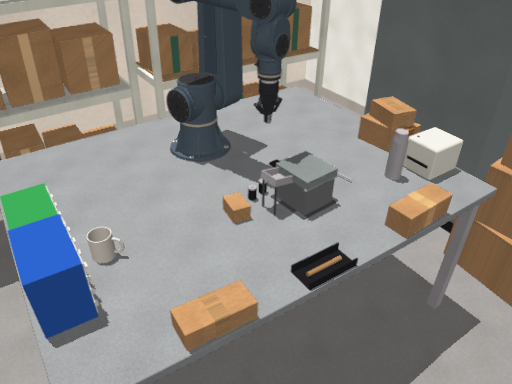

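View pics/top6.png

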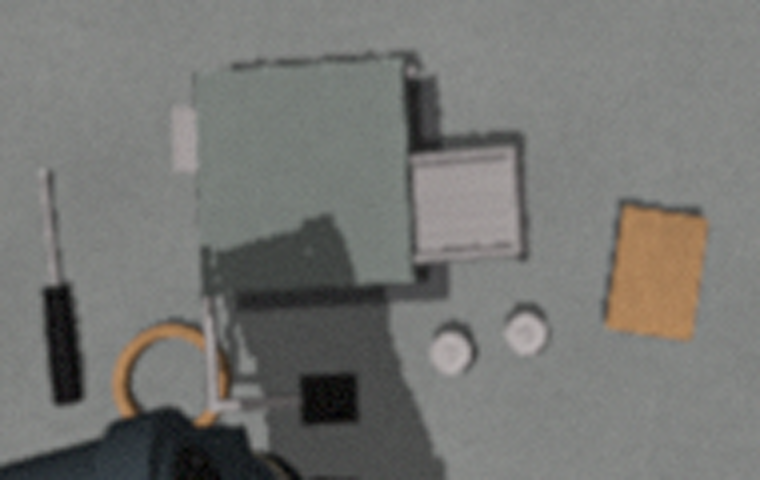

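The paddle is back up at (329,398) in the top crop, the lid is shut at its original place, and the ramp is empty. The spares, carton, tape and screwdriver look unmoved, and the arm is clear.

```bash
python3 -c "
from bench import close_job
print(close_job())"
```

```text
the job is handed in; nothing more can be done
None
```

The cell is in the bin, the lid is shut, and the job was handed in at about 9.3 s. I pressed the paddle about 36 mm down with the closed fingertips. That opened the lid to about 0.78 rad, and the cell rolled in by itself. I then let the paddle up at 10 to 20 mm/s until the fingers came off it, and backed away up and towards the robot.

- **Cell:** I saw it inside the bin while the lid was open, and the ramp was empty afterwards.
- **Lid and paddle:** the lid measured 0.001 rad open after release, and the paddle is back up. I did not measure the lid's closing speed directly; the finger's slow rise, still loaded part-way up, stands in for it.
- **Forces:** the readings I took during the press and release were 5 N or less on each axis, and about zero at the end.
- **Other things on the bench:** the spares, carton, tape roll, screwdriver and mug looked unmoved in the final pictures. The arm hid a small part of the tape roll in the last top view.

One move call was refused as invalid input before anything moved, because its rows did not have all the keys. No other check failed or disagreed.

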